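Bolt the sample case under its safety bar

ROBOT

A 6-joint arm with a two-finger parallel gripper is mounted at the origin on the work surface. World frame = base frame: x ahead of the robot, y to its left, z up, the work surface at z = 0. Lengths are in mm, angles in rad, forces in N, time in s.
With the tool pointing down it reaches from about 400 to 925 mm from the base axis. Payload 12.5 kg.
Tool frame: the origin (TCP) lies midway between the tips of the shut fingers; the grasp point (between the pads) lies 19 mm behind it; z points along the fingers, y is the line along which they close (so a half turn about z gives the same grasp; the last joint's range is limited). The gripper opens to 95 mm and grips with 3 to 60 N. Pads are 20 mm wide; open, the fingers measure 119 mm over their backs; the gripper's body (75 mm by 180 mm) begins 59 mm behind the grasp point.
Start: joints at [1.091, 0.491, 1.559, -0, 1.092, -0.106], TCP at [228.207, 581.866, 214.661] pointing down, gripper open.
Joint ranges: [-3.1, 3.1], [-0.84, 2.19], [0.05, 2.79], [-1.13, 4.28], [0.06, 2.93], [-2.69, 2.69]. Speed limits (rad/s): [2.22, 2.22, 2.79, 3.14, 3.14, 3.14].

INTERFACE

Orientations are given as [roll, pitch, yaw] about the fixed x, y, z axes, in that order (R = Rz(yaw) Ry(pitch) Rx(roll)).
In Python, from cell import readout, eyes, env gives the robot as it stands.
- The arm moves only by the tool move_arm, never from a script. Its argument "plan" is a list of rows, each a list of 3 entries, a list of its own where there are three numbers: the turn, a rotation vector about the tool's x, y, z in degrees, then the shift along the tool's x, y, z in m, then the gripper command: -1 is shut, 1 is fully open, values between are in proportion. In form: [[[ax, ay, az], [x, y, z], jaw], ...]. A call has 1 to 5 rows; each row is the pose to reach, as a shift and turn from the pose commanded when the call began, along the tool's axes at that moment; what a row does not reach only later rows make up. A row lasts 1/8 s, in which the tool goes at most 62.5 mm and 10.7 degrees, less where a joint would pass 70% of its speed; a pose out of reach is approached as far as the arm can. A call with a gripper value outside its range is refused whole. The fingers move at their own pace and stop on an object; the grip force is fixed at half the most. Time passes only in rows, so rows that repeat a pose let the fingers close. It gives the time, the measured TCP pose, the force, the opening and the grip force at its end, in the units of the state.
- readout.state(): the state, without advancing time (a new reading comes with each control period).
- eyes.read_camera(name): name is "scene" or "top" or "wrist"; returns a dict with "img" (480x640x3 uint8, red, green, blue), "K" (3x3 intrinsics, pixels), "extrinsics" (4x4, takes a point from camera to world coordinates). Camera axes: x right, y up, looking along -z (the intrinsics and any distortion apply to the point x, -y, -z); pixel columns grow to the right and rows downward; lengths in mm; the calibration is good to about 2 mm. A picture is of the moment at which its call begins. There is no depth.
- env.job_done(): hands the job in; it is judged then, once.
Trained networks look in a picture, given as the dict that the camera call returned (one of the last four; its "shot" number tells which), for a name from the list of things; names that differ only in an ending like _2 or _b are one class to them, and where a whole thing is asked for, a point or a joint stands for the part that bears it (a point fixed in the world has none). Each returns a list of dicts, best first, with "score" (0 to 1); they miss things now and then, are a little off and sometimes report something else, mostly with a low value. They report only what shows in the picture. A call takes as long as a camera call.
- eyes.cut_out(picture, name): "mask" (480x640 bool, what is visible of it) and "uv" ([column, row] in pixels, amid what is visible of it).
The state is a dict: "t": time; "joints": joint angles; "qvel": joint speeds; "tau": joint torques, N m; "eef_pos": TCP position; "tcp_rot": TCP orientation; "ft_force": force on the tool from outside, world axes, zero at the start; "moment": the same for the moment, N m; "opening": opening from 0.0 (shut) to 1.0 (fully open); "grip_force": force on a finger pad.
Only numpy, scipy, OpenCV 4.12 (cv2) and the standard library are available. Lean on these libraries where they do the work, as an engineer would, in place of code of your own. Each camera call takes 0.05 s, during which the arm holds its last target. There are 200 camera calls.

TASK

Lock the grey sample transport case: with one fingertip press down the long spring-loaded safety bar on its lid and keep it pressed while the other fingertip pushes the bolt, by its upright thumb plate, all the way home through the keeper on the case's side; only then let the bar spring back up. This is pushing work only: do not lift, tip or shove the case, and leave the things standing on it and around it alone.

Things in the scene. Friction and masses are not known exactly. Their poses are not given: they have to be found in the camera images.
- case: loose grey case with a flat grey lid, about 4 kg, 200 mm (its x) x 220 mm (its y), lid top 90 mm above the bench; origin under its centre, z up. The bolt slides along its +y; the keeper stands on its +y side. It is turned by up to about 35 degrees about the vertical. On the lid, at case x = -58 mm lies the safety bar, at case x = -2 mm the bolt, both running along y and 56 mm apart between centre lines; the lid's rear (case +x) part carries two bystanders
- catch_top (a point): centre of the safety bar's flat top, moving with the bar; case (-58, -22.5, 118) mm when up. The bar is a steel strip with cross grooves, 30 mm wide (case x) and 115 mm long (case y), so a fingertip can slide along it; it can be pressed anywhere on its top
- catch (a joint): how far the safety bar is pressed down, m: 0 up, 0.010 bottomed. Spring force 2 N at first, 6 N bottomed. Three teeth on its side lock the bolt, but for a few mm of play, unless it is pressed at least 0.006; if let go on the way it locks the bolt again or catches under it. It can come up fully only at the bolt's start, in two gaps on the way, and with the bolt past 0.037
- bolt_plate (a point): middle of the top edge of the rear (case -y) face of the bolt's thumb plate, moving with the bolt; case (-2, -35 + travel, 135) mm. The plate stands upright on the bolt: 30 mm wide (case x), 8 mm thick (case y), its top 45 mm above the lid, that is 17 mm above the top of the raised safety bar and 25 mm above it when pressed 8 mm. Behind it (case -y) the space is free down to 14 mm above the lid (4 mm below the bottomed bar's top), so both fingertips can be at one height
- bolt (a joint): travel of the bolt along case +y, m: starts at 0 to 0.006, 0.040 is its end stop, fully home. Friction about 2.5 N; it stays where it is left
- keeper (a point): centre of the outer mouth of the keeper, the dark steel loop on the case's +y side which the 10 mm bolt enters; case (-2, 124, 97) mm; the fully home bolt stands 4 mm out of it
- pot_lid: specimen pot with a white screw cap, 40 mm across, 45 mm tall, standing on the rear (+x) part of the case's lid, about 60 mm beyond the bolt; origin under its centre. A bystander: leave alone
- slide_box: white box for glass slides, 32 x 80 x 28 mm, lying on the rear part of the case's lid, its near face about 35 mm beyond the thumb plate; origin under its centre. A bystander: leave alone
- pot_red: specimen pot with a red cap, 57 mm across, 70 mm tall, on the bench; origin under its centre. A bystander
- pot_green: specimen pot with a green cap, 57 mm across, 70 mm tall, on the bench; origin under its centre. A bystander
- tube_rack: rack of yellow-capped blood tubes, 120 x 200 x 95 mm, on the bench; origin under its centre. A bystander
- tip_box: box of pipette tips, 80 x 120 x 59 mm, on the bench; origin under its centre. A bystander
- pipette: hand pipette lying on the bench, 290 mm long along its x, 24 mm high; origin on the bench under its body. A bystander

How it is judged:
By the outcome, as a careful person would: the job done as asked, in the order asked, and still so for the second after the job is handed in, with the robot touching nothing.
It also fails if it takes over 35 s, if anything falls off the work surface, if the arm or the gripper's body presses on something with over 40 N, if the wrist force passes 120 N, or if a joint passes its speed limit or range.

## Working session

There is one attempt and no reset: what is moved stays moved. The work goes in short steps, Python scripts to look and compute and a tool call to move; the robot and the scene stay as the last step left them, time stands still between calls to the robot, and variables do not carry over. Pictures are saved under pics/ and viewed, at most 10 in all, crops included, and the job is handed in when it is done.

Besides the shell and the picture viewer there is one more tool, called after "Emit:" as name([rows], argument=value, ...), one row to a line, values as JSON. move_arm: Moves the arm, as the interface text tells. Its arguments: {"type":"object","properties":{"plan":{"type":"array","items":{"type":"array"}}},"required":["plan"]}

```bash
ls; mkdir -p pics; cat > h.py <<'E'
import numpy as np, cv2
from cell import readout, eyes, env
def proj(c,P):
    E=np.array(c["extrinsics"]);P=np.atleast_2d(P)
    p=(P-E[:3,3])@E[:3,:3]; p=p*[1,-1,-1]
    q=p@np.array(c["K"]).T
    return q[:,:2]/q[:,2:]
def ray(c,uv,z):
    E=np.array(c["extrinsics"]);d=np.linalg.inv(c["K"])@[uv[0],uv[1],1]
    d=E[:3,:3]@(d*[1,-1,-1]);o=E[:3,3]
    return o+d*(z-o[2])/d[2]
E
python3 - <<'E'
from h import *
s=readout.state();print(s)
ims=[]
for n in ["scene","top","wrist"]:
    c=eyes.read_camera(n);print(n,[k for k in c],c["K"],c["extrinsics"])
    cv2.imwrite(f"pics/{n}.png",c["img"][:,:,::-1])
    for t,z in [("case",90),("catch_top",118),("bolt_plate",135),("keeper",97),("pot_lid",100),("slide_box",118)]:
        r=eyes.cut_out(c,t)
        for d in r[:2]: print(n,t,round(d["score"],2),d["uv"],d["mask"].sum(),ray(c,d["uv"],z).round(1))
E
```

```text
pics
{'t': 0.0, 'joints': array([ 1.09139779e+00,  4.91549848e-01,  1.55947411e+00,  3.85241872e-05,
        1.09170905e+00, -1.05581914e-01]), 'qvel': array([-0.00064717,  0.00099359,  0.00127081,  0.00087454, -0.0009763 ,
        0.0009065 ]), 'tau': array([ 1.60283664e-03, -6.12644792e+01, -2.58186489e+01,  6.92160660e-02,
        4.81308752e-02, -7.58334886e-05]), 'eef_pos': array([228.07193843, 581.62344625, 214.05929519]), 'tcp_rot': array([-3.14046224e+00, -1.54154193e-04,  2.76775816e+00]), 'ft_force': array([ 0.53307252,  0.93838359, -0.53205853]), 'moment': array([-0.03885294,  0.04711916, -0.0243982 ]), 'grip_force': 0.0, 'opening': 1.0007521836419486}
scene ['img', 'K', 'extrinsics', 'shot'] [[467.43633237   0.         318.69725565]
 [  0.         467.43633237 241.61429107]
 [  0.           0.           1.        ]] [[-8.48840464e-01 -2.92272193e-01  4.40507470e-01  1.06079515e+03]
 [ 5.28437561e-01 -4.45537110e-01  7.22668962e-01  8.15161682e+02]
 [-1.49536166e-02  8.46211350e-01  5.32637532e-01  6.90203086e+02]
 [ 0.00000000e+00  0.00000000e+00  0.00000000e+00  1.000000
[... 1175 characters left out ...]
9.8] 583 [ 465.1 -101.6  135. ]
top keeper 0.94 [349.1, 258.8] 6567 [516.1 -70.4  97. ]
top pot_lid 0.46 [322.8, 234.7] 184 [576.4  -2.  100. ]
top slide_box 0.75 [356.1, 230.6] 423 [587.5 -85.3 118. ]
wrist ['img', 'K', 'extrinsics', 'shot'] [[426.59277246   0.         322.25553254]
 [  0.         426.59277246 246.81741566]
 [  0.           0.           1.        ]] [[ 3.65045203e-01 -9.03479025e-01 -2.24650065e-01  1.66217771e+02]
 [ 9.30989533e-01  3.54439174e-01  8.73576609e-02  6.07112050e+02]
 [ 6.98969345e-04 -2.41036355e-01  9.70515836e-01  3.84325007e+02]
 [ 0.00000000e+00  0.00000000e+00  0.00000000e+00  1.00000000e+00]]
wrist bolt_plate 0.36 [216.1, 398.0] 1252 [294.1 481.9 135. ]
```

```bash
python3 - <<'E'
import cv2
t=cv2.imread("pics/top.png");s=cv2.imread("pics/scene.png")
a=cv2.resize(t[190:340,270:430],(640,600),interpolation=cv2.INTER_CUBIC)
cv2.imwrite("pics/t1.png",a)
b=cv2.resize(s[170:300,230:400],(785,600),interpolation=cv2.INTER_CUBIC)
cv2.imwrite("pics/s1.png",b)
E
```

```text
(no output)
```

View pics/t1.png

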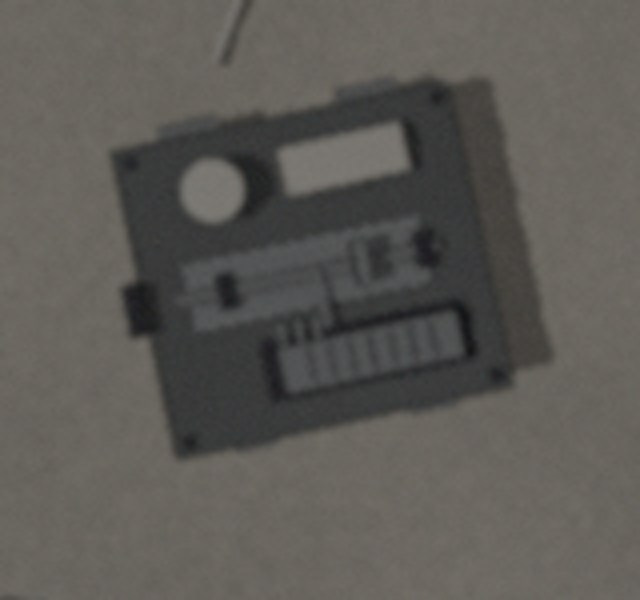

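View pics/s1.png

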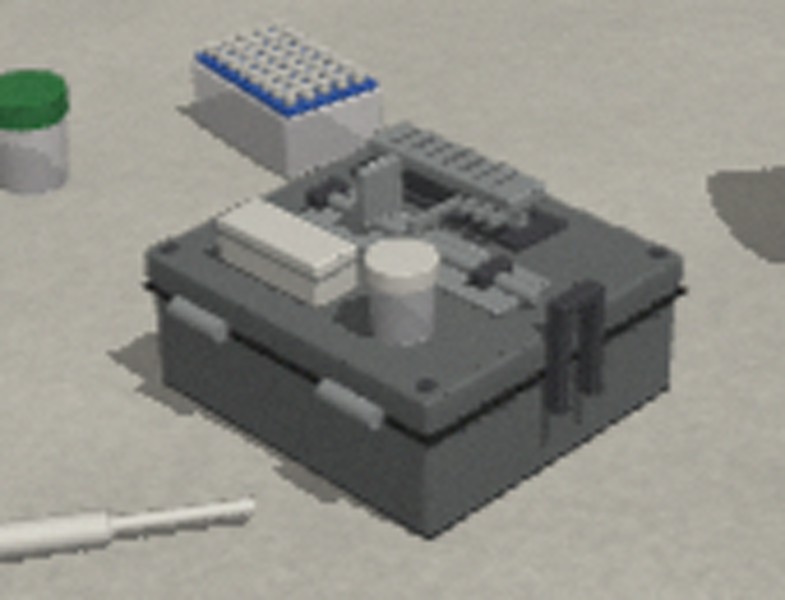

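View pics/top.png

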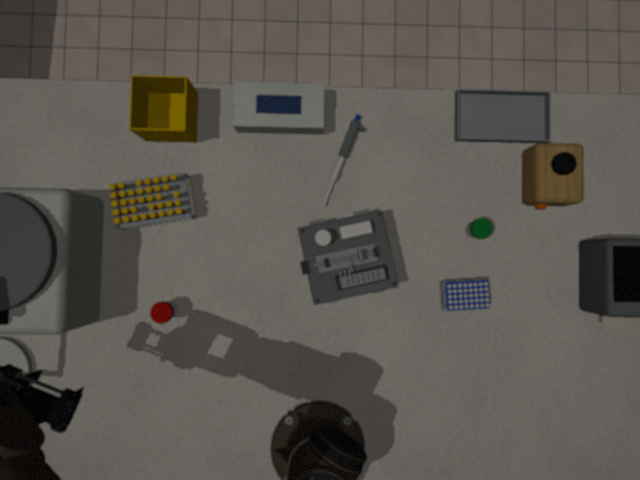

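The top view shows the case at about px (347,260), yaw about +12°, keeper on the left (world +y), bar nearest the robot, and the plate at about crop (355,258). The scene view agrees. The first target is a pose above the case.

```bash
cat >> h.py <<'E'
from scipy.spatial.transform import Rotation as Ro
def goto(p,yawdeg):
    s=readout.state();R=Ro.from_euler('xyz',s["tcp_rot"])
    T=Ro.from_euler('xyz',[180,0,yawdeg],degrees=True)
    print("turn",(R.inv()*T).as_rotvec(degrees=True).round(2),"shift m",(R.inv().apply(np.array(p)-s["eef_pos"])/1000).round(4))
def case_pt(pose,q):
    x,y,th=pose;c,s_=np.cos(th),np.sin(th);q=np.atleast_2d(q)
    return np.c_[x+c*q[:,0]-s_*q[:,1],y+s_*q[:,0]+c*q[:,1],q[:,2]]
E
python3 - <<'E'
from h import *
from scipy.optimize import least_squares
ct=eyes.read_camera("top");cs=eyes.read_camera("scene")
A=[((112,150),(100,110,90)),((440,80),(100,-110,90)),((512,385),(-100,-110,90)),((180,460),(-100,110,90))]
tu=np.array([(u/4+270-.4,v/4+190-.4) for (u,v),_ in A]);P=np.array([q for _,q in A])
k=785/170
su=np.array([(145/k+230,255/k+170),(430/k+230,412/k+170),(683/k+230,262/k+170)]);SP=np.array([(100,-110,90),(100,110,90),(-100,110,90)])
def f(p): return np.r_[(proj(ct,case_pt(p,P))-tu).ravel(),(proj(cs,case_pt(p,SP))-su).ravel()]
r=least_squares(f,[510,-65,.2]);print(r.x,np.degrees(r.x[2]),r.fun.round(1))
p=r.x
print(proj(ct,case_pt(p,[(-58,-22.5,118),(-2,-35,135),(-2,124,97)])))
goto([450,330,280],100);goto([*case_pt(p,(-30,-60,260))[0]],90+np.degrees(p[2]))
E
```

```text
[ 5.21713089e+02 -6.54308165e+01  2.35189765e-01] 13.475380920349268 [-0.7  0.7  0.3 -0.  -0.5 -0.6 -1.  -0.5 -0.1 -0.5 -0.4 -1.4 -0.3 -1.1]
[[361.66204689 277.24861923]
 [362.35870248 254.3488461 ]
 [299.98397206 267.88330541]]
turn [ 1.000e-02 -0.000e+00  5.858e+01] shift m [-0.2985 -0.1535 -0.0654]
turn [ 1.000e-02 -0.000e+00  5.511e+01] shift m [-0.5193 -0.5618 -0.0454]
```

Emit:
move_arm([
  [[0,0,10],[-0.054,-0.028,-0.013],-0.07],
  [[0,0,20],[-0.108,-0.056,-0.026],-0.07],
  [[0,0,30],[-0.162,-0.084,-0.039],-0.07],
  [[0,0,40],[-0.216,-0.112,-0.052],-0.07],
  [[0,0,50],[-0.27,-0.139,-0.059],-0.07],
])

```text
t: 1.78
eef_pos: [430.0, 352.4, 274.6]
tcp_rot: [3.14, -0.0, 1.889]
ft_force: [1.4, 0.8, -0.7]
opening: 0.53
grip_force: 0.0
```

```bash
python3 - <<'E'
from h import *
s=readout.state();print(s["t"],s["eef_pos"],s["opening"])
p=[521.7,-65.4,.2352]
goto(case_pt(p,(-30,-70,230))[0],90+np.degrees(p[2]))
E
```

```text
1.775 [429.99924437 352.35150661 274.57515187] 0.5300056343980754
turn [ 0.08 -0.03  4.78] shift m [-0.4927 -0.0796  0.0443]
```

Emit:
move_arm([
  [[0,0,5],[-0.06,-0.01,0.005],-0.07],
  [[0,0,5],[-0.12,-0.02,0.01],-0.07],
  [[0,0,5],[-0.18,-0.03,0.015],-0.07],
  [[0,0,5],[-0.24,-0.04,0.02],-0.07],
  [[0,0,5],[-0.3,-0.049,0.025],-0.07],
])

```text
t: 2.4
eef_pos: [478.0, 52.0, 248.8]
tcp_rot: [3.141, 0.0, 1.808]
ft_force: [0.8, 0.7, -0.0]
opening: 0.466
grip_force: 0.0
```

Emit:
move_arm([
  [[0,0,0],[-0.06,-0.01,0.005],-0.07],
  [[0,0,0],[-0.12,-0.02,0.01],-0.07],
  [[0,0,0],[-0.17,-0.027,0.018],-0.07],
  [[0,0,0],[-0.192,-0.031,0.019],-0.07],
  [[0,0,0],[-0.192,-0.031,0.019],-0.07],
])

```text
t: 3.02
eef_pos: [492.8, -141.3, 229.4]
tcp_rot: [-3.141, -0.0, 1.805]
ft_force: [-0.6, 1.1, 1.0]
opening: 0.469
grip_force: 0.0
```

```bash
python3 - <<'E'
from h import *
s=readout.state();print(s["t"],s["eef_pos"],s["opening"],s["tcp_rot"],s["ft_force"])
c=eyes.read_camera("wrist");cv2.imwrite("pics/w1.png",c["img"][:,:,::-1])
import pickle;pickle.dump({k:c[k] for k in("K","extrinsics")},open("w1.pkl","wb"))
for t in["catch_top","bolt_plate","slide_box","pot_lid"]:
    for d in eyes.cut_out(c,t)[:1]: print(t,d["score"],d["uv"],d["mask"].sum())
p=[521.7,-65.4,.2352]
for q in [(-58,-22.5,118),(-43,-80,118),(-73,-80,118),(-43,35,118),(-73,35,118),(-17,-35,135),(13,-35,135),(-100,-110,90),(-100,110,90),(-2,124,97)]: print(q,proj(c,case_pt(p,q)).round(1))
E
```

```text
3.025 [ 492.82838329 -141.30322151  229.3691419 ] 0.46901368681850397 [-3.14137467e+00 -2.37403615e-04  1.80537346e+00] [-0.55063928  1.11886363  1.0405867 ]
catch_top 0.77 [298.2, 169.4] 8185
bolt_plate 0.76 [383.4, 145.0] 4199
slide_box 0.82 [479.6, 192.0] 6947
pot_lid 0.68 [500.2, 52.8] 4776
(-58, -22.5, 118) [[302.  177.9]]
(-43, -80, 118) [[324.9 262.6]]
(-73, -80, 118) [[281.1 262.6]]
(-43, 35, 118) [[325.1  84.3]]
(-73, 35, 118) [[276.7  84.3]]
(-17, -35, 135) [[367.  200.5]]
(13, -35, 135) [[415.3 200.5]]
(-100, -110, 90) [[250.2 290.2]]
(-100, 110, 90) [[236.1 -34.2]]
(-2, 124, 97) [[391.4 -64.4]]
```

View pics/w1.png

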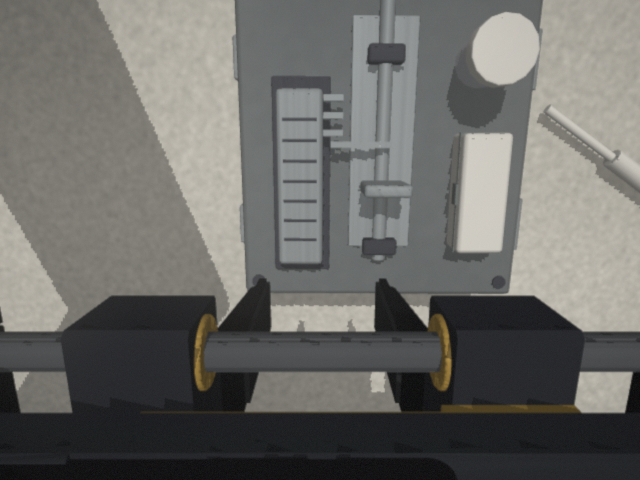

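The wrist view shows the bar at cols 278–322, rows 88–265, and the plate near row 190. The fingertips are behind the case at row 283. I'll enlarge it to refine.

```bash
python3 - <<'E'
import cv2
t=cv2.imread("pics/w1.png")
cv2.imwrite("pics/w1c.png",cv2.resize(t[70:300,235:535],None,fx=2.6,fy=2.6,interpolation=cv2.INTER_CUBIC))
E
```

```text
(no output)
```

View pics/w1c.png

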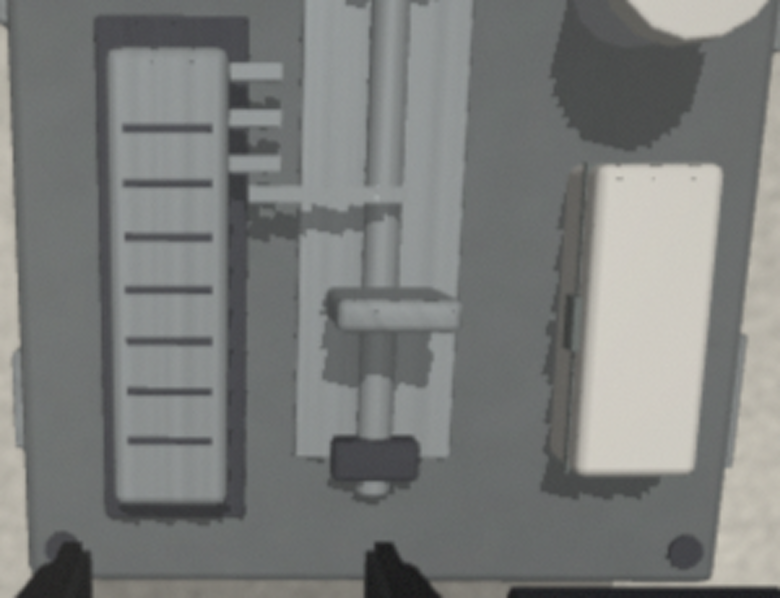

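The crop shows bar corners at (107,48), (226,48), (115,503) and (227,503). The plate's rear top edge is row 329, cols 340–458, and the lid's rear edge is row 580.

```bash
python3 - <<'E'
from h import *
import pickle
from scipy.optimize import least_squares
c=pickle.load(open("w1.pkl","rb"))
g=lambda L:np.array(L)/2.6+[235-.3,70-.3]
U=g([(107,48),(226,48),(115,503),(227,503),(34,580),(710,580)])
P=np.array([(-73,35,118),(-43,35,118),(-73,-80,118),(-43,-80,118),(-100,-110,90),(100,-110,90)])
V=g([(340,329),(458,329)])
def f(p): return np.r_[(proj(c,case_pt(p,P))-U).ravel(),(proj(c,case_pt(p,[(-17,-35+p[3]*1,135),(13,-35+p[3],135)]) if 0 else case_pt(p[:3],[(-17,-35+p[3],135),(13,-35+p[3],135)]))-V).ravel()]
_c=case_pt
def case_pt(p,q): return _c(p[:3],q)
r=least_squares(f,[521,-65,.235,0]);p=r.x;print(p,np.degrees(p[2]),r.fun.round(1))
for z in(150,109): goto(case_pt(p,(-30,-57,z))[0],90+np.degrees(p[2]))
E
```

```text
[ 5.20535516e+02 -6.75679307e+01  2.31298884e-01  4.43416165e+00] 13.252449836847777 [-1.5 -1.2  1.  -1.  -0.6  1.6  0.   1.8 -0.2 -0.8  0.7  0.1 -1.2 -0.1
  1.8  0.1]
turn [0.02 0.   0.4 ] shift m [0.0061 0.0132 0.0798]
turn [0.02 0.   0.4 ] shift m [0.0061 0.0132 0.1208]
```

Emit:
move_arm([
  [[0,0,0.4],[0.007,0.013,0.04],-0.07],
  [[0,0,0.4],[0.007,0.013,0.08],-0.07],
  [[0,0,0.4],[0.007,0.013,0.1],-0.07],
  [[0,0,0.4],[0.007,0.013,0.107],-0.07],
  [[0,0,0.4],[0.007,0.013,0.107],-0.07],
])

```text
t: 3.9
eef_pos: [504.1, -129.8, 122.9]
tcp_rot: [3.141, -0.0, 1.801]
ft_force: [-0.1, -1.0, 0.7]
opening: 0.464
grip_force: 0.0
```

```bash
python3 - <<'E'
from h import *
s=readout.state();print(s["t"],s["eef_pos"],s["opening"],s["tcp_rot"],s["ft_force"])
c=eyes.read_camera("wrist")
cv2.imwrite("pics/w2.png",c["img"][:,:,::-1])
goto(case_pt([520.5,-67.6,.2313],(-30,-56,110))[0],90+13.25)
E
```

```text
3.9 [ 504.11328354 -129.80615295  122.89914521] 0.46445964020688196 [ 3.14141870e+00 -4.02693714e-06  1.80146173e+00] [-0.09708268 -0.96390898  0.66594177]
turn [ 0.05  0.03 -0.04] shift m [0.001  0.0001 0.0133]
```

View pics/w2.png

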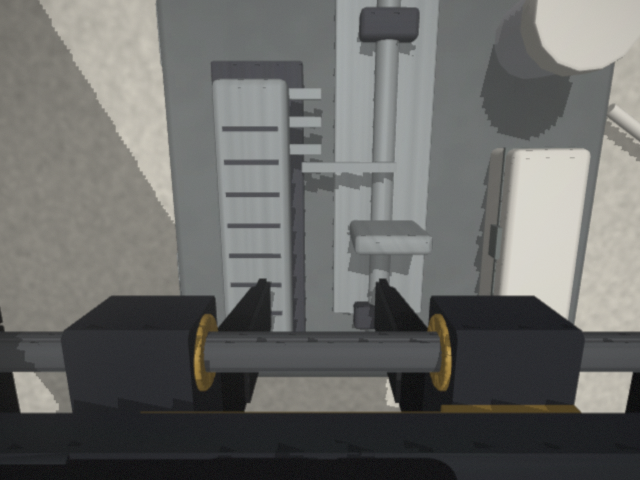

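The left tip sits over the bar (about (262,285), bar cols 222–290). The right tip is behind the plate (tip row 283, plate rear edge row 250). Now I press down.

Emit:
move_arm([
  [[0,0,0],[0.001,0,0.006],-0.07],
  [[0,0,0],[0.001,0,0.01],-0.07],
  [[0,0,0],[0.001,0,0.0125],-0.07],
  [[0,0,0],[0.001,0,0.0133],-0.07],
  [[0,0,0],[0.001,0,0.0133],-0.07],
])

```text
t: 4.58
eef_pos: [504.1, -129.3, 109.5]
tcp_rot: [3.141, 0.0, 1.801]
ft_force: [2.9, 0.5, 4.9]
opening: 0.463
grip_force: 2.5
```

Emit:
move_arm([
  [[0,0,0],[0.004,0,0],-0.07],
  [[0,0,0],[0.008,0,0],-0.07],
  [[0,0,0],[0.012,0,0],-0.07],
  [[0,0,0],[0.016,0,0],-0.07],
  [[0,0,0],[0.02,0,0],-0.07],
])

```text
t: 5.2
eef_pos: [499.4, -110.4, 109.6]
tcp_rot: [3.141, 0.001, 1.801]
ft_force: [1.0, -6.2, 3.7]
opening: 0.469
grip_force: 3.9
```

```bash
python3 - <<'E'
from h import *
s=readout.state();print(s["t"],s["eef_pos"],s["opening"],s["ft_force"],Ro.from_euler('xyz',s["tcp_rot"]).inv().apply(s["ft_force"]))
c=eyes.read_camera("wrist")
cv2.imwrite("pics/w3.png",c["img"][:,:,::-1])
goto(case_pt([520.5,-67.6,.2313],(-30,-5,110))[0],90+13.25)
E
```

```text
5.2 [ 499.43671451 -110.39044796  109.61918514] 0.46904807127046183 [ 1.01574157 -6.21283289  3.70880148] [-6.28597164 -0.42728544 -3.70002967]
turn [ 0.04  0.08 -0.05] shift m [ 0.0315  0.0003 -0.0004]
```

View pics/w3.png

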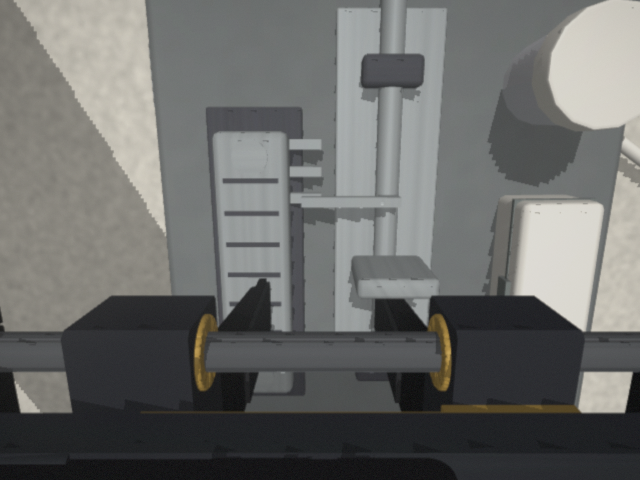

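The plate touches the right finger at row 295. The bar is down, and the bolt's cross pin (row 202) is at the first tooth. I'll keep pushing with the bar held.

Emit:
move_arm([
  [[0,0,0],[0.005,0,0.0004],-0.07],
  [[0,0,0],[0.01,0,0.0004],-0.07],
  [[0,0,0],[0.015,0,0.0004],-0.07],
  [[0,0,0],[0.02,0,0.0004],-0.07],
  [[0,0,0],[0.025,0,0.0004],-0.07],
])

```text
t: 5.88
eef_pos: [494.0, -86.1, 109.4]
tcp_rot: [3.14, 0.002, 1.801]
ft_force: [1.6, -6.4, 6.5]
opening: 0.464
grip_force: 4.0
```

Emit:
move_arm([
  [[0,0,0],[0.002,0,0],-0.07],
  [[0,0,0],[0.004,0,0],-0.07],
  [[0,0,0],[0.005,0,0],-0.07],
  [[0,0,0],[0.006,0,0],-0.07],
  [[0,0,0],[0.0065,0,0],-0.07],
])

```text
t: 6.5
eef_pos: [492.9, -81.2, 109.5]
tcp_rot: [3.14, 0.004, 1.801]
ft_force: [1.0, -20.5, 3.9]
opening: 0.467
grip_force: 10.5
```

```bash
python3 - <<'E'
from h import *
s=readout.state();print(s["t"],s["eef_pos"],s["opening"],s["ft_force"],Ro.from_euler('xyz',s["tcp_rot"]).inv().apply(s["ft_force"]))
goto(case_pt([520.5,-67.6,.2313],(-30,-5,110))[0],90+13.25)
E
```

```text
6.5 [492.92602957 -81.15976695 109.45564942] 0.46679053380992264 [  0.95714281 -20.46371814   3.89163839] [-20.15613269  -3.73392639  -3.82267451]
turn [ 0.1   0.21 -0.05] shift m [ 0.0019 -0.0001 -0.0006]
```

```bash
python3 - <<'E'
from h import *
c=eyes.read_camera("wrist");s=readout.state();print(s["eef_pos"],s["ft_force"])
import pickle;pickle.dump({k:c[k] for k in("K","extrinsics")},open("w4.pkl","wb"))
cv2.imwrite("pics/w4.png",c["img"][:,:,::-1])
p=[520.5,-67.6,.2313]
for n,q in dict(barTL=(-73,35,108.5),barTR=(-43,35,108.5),plateL=(-17,5,135),plateR=(13,5,135),BL=(-100,-110,90)).items(): print(n,proj(c,case_pt(p,q)).round(1))
E
```

```text
[492.89816995 -81.18945799 109.47020952] [  1.19976281 -18.01735325   4.07023664]
barTL [[212.8 207.7]]
barTR [[287.4 207.6]]
plateL [[355.7 301.8]]
plateR [[439.1 301.7]]
BL [[187.7 475.1]]
```

View pics/w4.png

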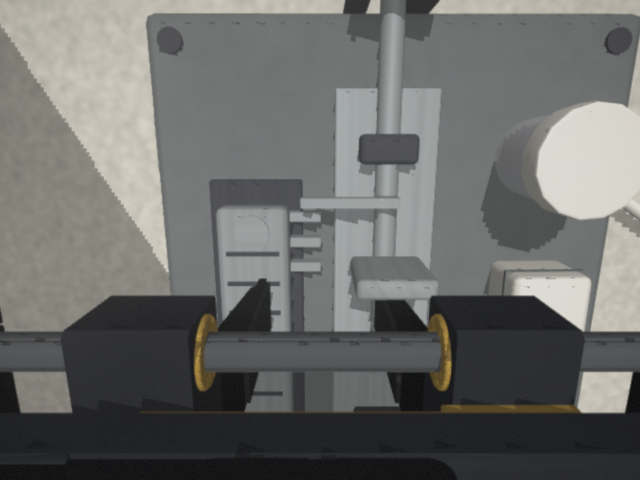

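The guide moved with the arm and the case stayed put. The pin is past the last tooth (row 203 against 216), and force rose from 6 N to 20 N, so the bolt is at its stop. I'll back off a little with the bar held, then lift.

Emit:
move_arm([
  [[0,0,0],[-0.002,0,0],-0.07],
  [[0,0,0],[-0.006,0,0],-0.07],
  [[0,0,0],[-0.006,0,-0.004],-0.07],
  [[0,0,0],[-0.006,0,-0.01],-0.07],
  [[0,0,0],[-0.006,0,-0.02],-0.07],
])

```text
t: 7.18
eef_pos: [493.0, -84.8, 129.2]
tcp_rot: [-3.141, -0.0, 1.801]
ft_force: [0.1, 0.1, 0.0]
opening: 0.465
grip_force: 0.0
```

Emit:
move_arm([
  [[0,0,0],[0,0,-0.03],-0.07],
  [[0,0,0],[0,0,-0.06],-0.07],
  [[0,0,0],[-0.03,0,-0.09],-0.07],
  [[0,0,0],[-0.06,0,-0.1],-0.07],
  [[0,0,0],[-0.06,0,-0.1],-0.07],
])

```text
t: 7.8
eef_pos: [507.3, -144.7, 229.9]
tcp_rot: [3.14, 0.001, 1.799]
ft_force: [0.1, 0.4, 0.2]
opening: 0.466
grip_force: 0.0
```

```bash
python3 - <<'E'
from h import *
s=readout.state();print(s["t"],s["eef_pos"],s["ft_force"])
c=eyes.read_camera("wrist")
cv2.imwrite("pics/w5.png",c["img"][:,:,::-1])
p=[520.5,-67.6,.2313]
for n,q in dict(barTLup=(-73,35,118),barTRup=(-43,35,118),barTLdown=(-73,35,110),plateL=(-17,5,135),plateR=(13,5,135),keeper=(-2,124,97),lidTL=(-100,110,90)).items(): print(n,proj(c,case_pt(p,q)).round(1))
E
```

```text
7.8 [ 507.34167663 -144.65326299  229.93492714] [0.13286437 0.35666801 0.17610188]
barTLup [[251.1  75.9]]
barTRup [[299.7  75.7]]
barTLdown [[253.2  77.7]]
plateL [[342.6 125.1]]
plateR [[392.9 124.9]]
keeper [[365.7 -73.7]]
lidTL [[210.9 -42.8]]
```

View pics/w5.png

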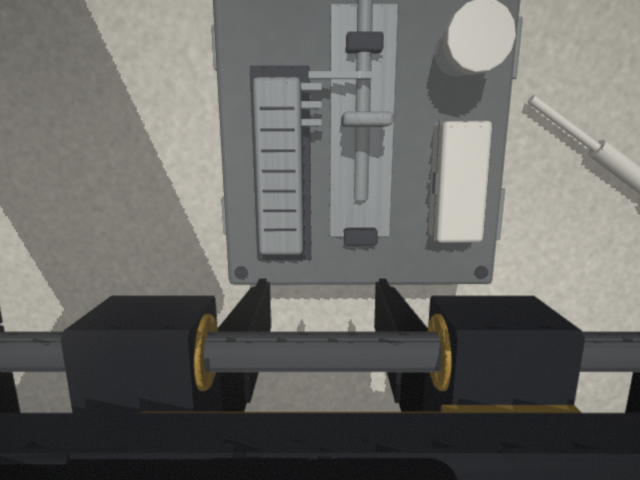

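The plate is at row 124 (125 predicted when home), and the bolt's rear end has cleared the rear guide. A last composite will confirm the bar is up.

```bash
python3 - <<'E'
from h import *
c=eyes.read_camera("scene");n=c["img"][:,:,::-1]
o=cv2.imread("pics/scene.png");w=cv2.imread("pics/w5.png")
f=lambda a:cv2.resize(a[185:275,255:390],(400,267),interpolation=cv2.INTER_CUBIC)
a=cv2.imread("pics/w1.png")[75:280,265:420];b=w[62:267,240:395]
g=lambda a:cv2.resize(a,(400,330),interpolation=cv2.INTER_CUBIC)
cv2.imwrite("pics/cmp.png",np.vstack([np.hstack([f(o),f(n)]),np.hstack([g(a),g(b)])]))
E
```

```text
(no output)
```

View pics/cmp.png

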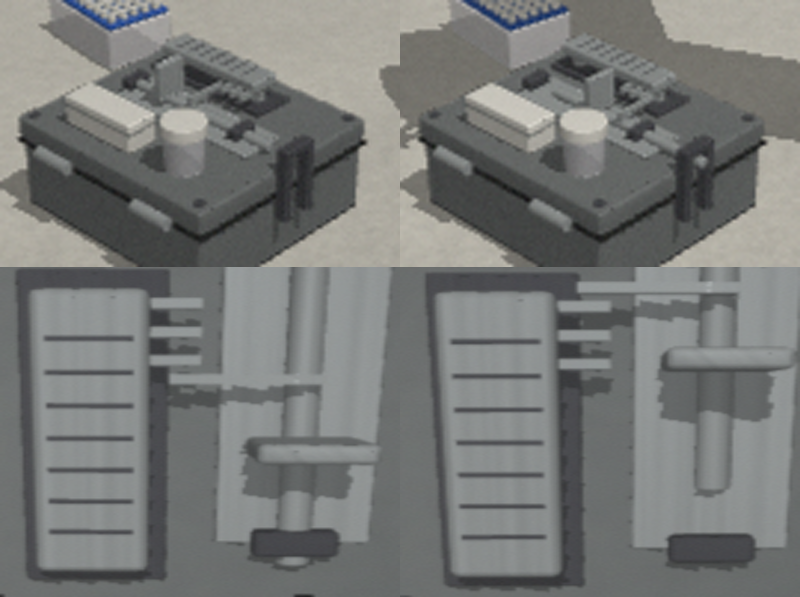

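The bar is up as before, the bolt tip shows through the keeper at (700,160), and the case and bystanders have not moved.

```bash
python3 -c "
from h import *
print(env.job_done())"
```

```text
the job is handed in; nothing more can be done
None
```

The case is locked and handed in: I held the bar down while the bolt went home through the keeper, then let it spring back up; the last pictures show the case and the things on it unmoved.

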